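# Click the chocolate melter's thermostat wheel to keep-warm

## Robot

A 6-joint arm with a two-finger parallel gripper is mounted at the origin on the work surface. World frame = base frame: x ahead of the robot, y to its left, z up, the work surface at z = 0. Lengths are in m, angles in rad, forces in N, time in s.
With the tool pointing down it reaches from about 0.25 to 0.8 m from the base axis. Payload 3.9 kg.
Tool frame: the origin (TCP) lies midway between the tips of the shut fingers; the grasp point (between the pads) lies 19 mm behind it; z points along the fingers, y is the line along which they close (so a half turn about z gives the same grasp; the last joint's range is limited). The gripper opens to 85 mm and grips with 20 to 120 N. Pads are 22 mm wide; open, the fingers measure 114 mm over their backs; the gripper's body (76 mm by 85 mm) begins 54 mm behind the grasp point. The pads swing forward as they close: fully open they stand 13 mm farther back than shut.
Start: joints at [-1.256, 0.26, -0.138, 1.173, 0, 1.571], TCP at [0.163, -0.499, 0.207] pointing down, gripper open.
Joint ranges: [-2.78, 2.78], [-0.83, 1.72], [-1.28, 1.37], [-1.9, 2.12], [-1.57, 1.48], [-3.14, 3.14]. Speed limits (rad/s): [2.57, 2.57, 3.14, 3.14, 3.14, 3.14].

## Interface

Orientations are given as a 3x3 rotation matrix whose columns are the frame's x, y, z axes.
In Python, from workcell import manip, cams, ticket, spot_in gives the robot as it stands. Calls block until the motion is done:
- manip.movep(position, orientation): joint-space move of the TCP to a pose.
- manip.move_linear(position, ori=None, velocity=0.15, f_stop=None): straight line of the TCP; ori=None keeps the orientation; velocity is the mean speed in m/s. With f_stop (N) it stops when the force on the tool has changed by that much, and returns True; else False.
- manip.move_j(angles): joint-space move.
- manip.grip(opening, strength=None): finger opening in m; strength is the grip in N (None keeps the last); returns when the fingers have stopped.
- manip.hold(seconds).
- manip.inverse_kinematics(position, orientation): joint angles nearest the present ones, or None.
- cams.capture(name): name is "side" or "top" or "wrist"; returns (picture, depth): 420x560x3 uint8, red, green, blue; 420x560 float32, m along the optical axis (not along the pixel's ray), 0 where there is no reading.
- cams.calibration(name): a dict with "camera_matrix" (3x3 intrinsics, pixels), "pose" (4x4, takes a point from camera to world coordinates); the wrist camera has in their place "mount" (4x4, takes a point from camera to tool coordinates, whose origin is the TCP and whose axes are the flange's). Camera axes: x right, y down, z forward; pixel columns grow to the right and rows downward; lengths in m; the calibration is good to about 2 mm. A picture is of the moment at which its call begins: read the wrist's pose just before it. calibration takes no time and is no camera call.
A pose or a line that the arm cannot do raises manip.MotionError and nothing moves.
- ticket.hand_in(): hands the job in; it is judged then, once.
Trained networks look in the newest picture that a camera, given by its name, has taken for a name from the list of things; names that differ only in an ending like _2 or _b are one class to them, and where a whole thing is asked for, a point or a joint stands for the part that bears it (a point fixed in the world has none). Each returns a list of dicts, best first, with "p" (0 to 1); they miss things now and then, are a little off and sometimes report something else, mostly with a low value. They report only what shows in the picture. A call takes as long as a camera call.
- spot_in(camera, name): "location" ([row, column] in pixels, amid what is visible of it).
Readings, each from a call of its own:
- manip.read_time_s(): time.
- manip.read_qpos(): joint angles.
- manip.read_qd(): joint speeds.
- manip.read_joint_torque(): joint torques, N m.
- manip.read_eef_pos(): TCP position.
- manip.read_ee_rot(): TCP orientation.
- manip.read_force(): force on the tool from outside, world axes, zero at the start.
- manip.read_ft_torque(): the same for the moment, N m.
- manip.read_opening(): finger opening in m.
- manip.read_grip_force(): force on a finger pad.
Only numpy, scipy, OpenCV 4.12 (cv2) and the standard library are available. Lean on these libraries where they do the work, as an engineer would, in place of code of your own. Each camera call takes 0.05 s, during which the arm holds its last target. There are 200 camera calls.

## Task

The chocolate has melted, so set the melter to keep warm: put a fingertip on the knurled black thermostat wheel that stands out of the melter's console and roll it by friction, click by click, until the yellow line on its rim has clicked into place between the two black pointer marks at the top of the wheel. The wheel is only to be touched: pick nothing up, keep the melter where it stands, leave the other things on the trolley where they are, and take the hand away when it is set.

Things in the scene. Friction and masses are not known exactly. Their poses are not given: they have to be found in the camera images.
- melter: white chocolate melter with steel pan and lid, about 2.6 kg, loose on rubber feet. Origin: underside; z up, x from its front to its back, y along its width. Housing x -70 to 130, y -115 to 115 mm, 90 mm high, lid up to 105 mm, lid knob (x 30, y 0) up to 124 mm. In front stands the lower console: x -140 to -65, y -75 to 75 mm, flat top 60 mm high, with the wheel in its middle.
- pointer (a point): fixed point of the melter (x -105, y 0, z 74 mm in its frame, same axes): the top of the wheel's rim, between the two black pointer marks. The wheel's axle runs along the melter's x, 40 mm above the trolley top, so the top of the wheel is rolled along the melter's y. A press of 3 to 8 N gives friction enough.
- thermostat (a joint): angle of the wheel, rad. 0: yellow line at the pointer marks (keep-warm, wanted). As it grows, the top of the wheel moves to the melter's +y, 34 mm of rim per rad. It clicks every 0.349 rad (20 degrees, 11.9 mm of rim), snaps to the nearest click when let go, starts at rest one or two clicks below 0, and turns from -1.88 to 0.84. About 1.3 N along the rim carries it over a click.
- wheel: the knurled black wheel, 68 mm in diameter, 24 mm wide; origin on the axle, turns with the thermostat angle. Only its upper 14 mm stands out of the console, between two grey cheeks concentric with it and 4.5 mm lower than its rim: only the rim can be touched, from above. The axle is rigid. Fine white strokes mark other clicks.
- yellow_line (a point): middle of the 7 mm wide yellow line across the wheel's rim; it turns with the wheel, 34 mm from the axle.
- container: screw-top plastic container, closed, 92 mm across, 108 mm high, blue lid; origin: centre of its underside. Leave alone.
- egg_cup: white ceramic egg cup, 49 mm across, 60 mm high, in front of the console; origin: centre of its foot. Leave alone.
- spoon_ring: four red plastic measuring spoons fanned out on a ring, lying flat, about 135 x 120 mm, 12 mm high, in front of the console; origin: near the middle of its underside. Leave alone.
- leveller: metal cake leveller frame lying flat, 310 x 165 mm, 17 mm high; origin: its middle, on the trolley top. Leave alone.

How it is judged:
By the outcome, as a careful person would: the job done as asked, in the order asked, and still so for the second after the job is handed in, with the robot touching nothing.
It also fails if it takes over 48 s, if anything falls off the work surface, if the arm or the gripper's body presses on something with over 40 N, if the wrist force passes 120 N, or if a joint passes its speed limit or range.

## Working session

There is one attempt and no reset: what is moved stays moved. The work goes in short steps, each a Python script; the robot and the scene stay as the last script left them, time stands still between calls to the robot, and variables do not carry over. Pictures are saved under pics/ and viewed, at most 10 in all, crops included, and the job is handed in when it is done.

```bash
mkdir -p pics
cat > h.py <<'E'
import numpy as np, cv2
from workcell import manip, cams, ticket, spot_in
def cap(n,fn=None):
    if n=="wrist":
        p=np.array(manip.read_eef_pos()); R=np.array(manip.read_ee_rot())
    im,d=cams.capture(n); c=cams.calibration(n); K=np.array(c["camera_matrix"])
    if n=="wrist":
        T=np.eye(4);T[:3,:3]=R;T[:3,3]=p;T=T@np.array(c["mount"])
    else: T=np.array(c["pose"])
    if fn: cv2.imwrite("pics/"+fn,im[:,:,::-1])
    return im,d,K,T
def pt(d,K,T,r,c):
    r=int(round(r));c=int(round(c));w=d[r-1:r+2,c-1:c+2];w=w[w>0]
    z=np.median(w) if w.size else np.nan
    return (T@np.r_[z*(np.linalg.inv(K)@[c,r,1]),1])[:3]
def proj(K,T,P):
    q=np.linalg.inv(T)@np.r_[P,1]; u=K@q[:3]; return (u[:2]/u[2])[::-1]
E
python3 - <<'E'
from h import *
np.set_printoptions(precision=4,suppress=True)
for n in("top","side"):
    im,d,K,T=cap(n,n+"1.png")
    np.savez(n+"1.npz",im=im,d=d,K=K,T=T)
    for o in("melter","wheel","yellow_line","container","egg_cup","spoon_ring","leveller"):
        for s in spot_in(n,o)[:2]:
            print(n,o,round(s["p"],2),s["location"],pt(d,K,T,*s["location"]))
print(manip.read_time_s())
E
```

```text
top melter 0.88 [203.1, 187.7] [0.5578 0.072  0.1055]
top wheel 0.72 [213.1, 234.8] [ 0.539  -0.0344  0.0734]
top yellow_line 0.55 [211.5, 230.9] [ 0.5415 -0.0247  0.0734]
top container 0.9 [265.0, 127.8] [0.4152 0.2022 0.1077]
top egg_cup 0.63 [270.3, 265.9] [ 0.404  -0.1073  0.0269]
top spoon_ring 0.73 [214.6, 291.4] [ 0.5446 -0.1715  0.0076]
top spoon_ring 0.31 [215.4, 234.5] [ 0.5344 -0.0319  0.0719]
top leveller 0.59 [303.6, 389.2] [ 0.3183 -0.4116  0.0075]
side melter 0.74 [293.6, 239.8] [0.5576 0.1799 0.1046]
side wheel 0.44 [238.5, 275.6] [ 0.5423 -0.0173  0.0731]
side yellow_line 0.51 [237.6, 274.7] [ 0.5439 -0.0156  0.0741]
side container 0.58 [344.3, 333.9] [0.4174 0.2501 0.1078]
side egg_cup 0.58 [236.5, 354.3] [ 0.3968 -0.0805  0.0549]
side spoon_ring 0.97 [222.2, 284.4] [ 0.5547 -0.1808  0.0072]
side leveller 0.63 [187.8, 380.4] [ 0.3318 -0.4055  0.0045]
side leveller 0.36 [236.1, 277.0] [ 0.5416 -0.0237  0.0735]
0.8
```

View pics/top1.png

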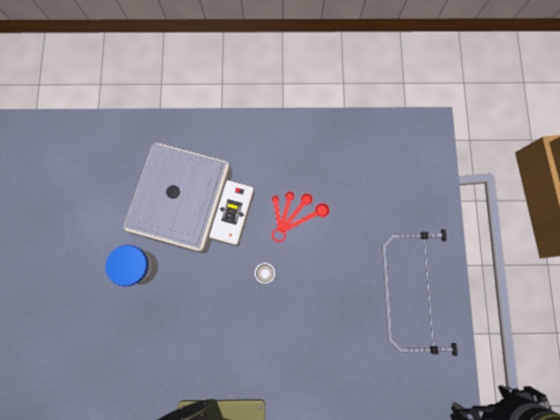

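View pics/side1.png

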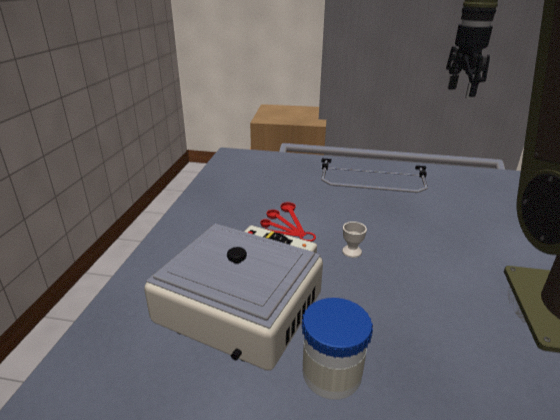

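The top view shows the melter with its console facing world −y. The wheel is at about (212,232) with its yellow side towards world +x, and the lid knob is at (192,172). Next I'll shut the gripper and take a closer look with the wrist camera.

```bash
cat >> h.py <<'E'
def rot(mx,s):  # tool down, tool y = s*melter x
    y=s*mx; z=np.array([0,0,-1.]); return np.c_[np.cross(y,z),y,z]
E
python3 - <<'E'
from h import *
np.set_printoptions(precision=4,suppress=True)
f=np.load("top1.npz"); d,K,T=f["d"],f["K"],f["T"]
k=pt(d,K,T,192,173); w=pt(d,K,T,212,232); print(k,w,"dist",np.linalg.norm((k-w)[:2]))
# lid rectangle edge direction via min area rect of points at lid height / console top
r,c=np.nonzero(d>0); P=(np.linalg.inv(K)@np.c_[c,r,np.ones_like(r)].T)*d[r,c]; P=(T[:3,:3]@P).T+T[:3,3]
for lo,hi in((.08,.115),(.053,.066)):
    m=(P[:,2]>lo)&(P[:,2]<hi)&(np.hypot(*(P[:,:2]-(k[:2] if lo>.07 else w[:2])).T)<(.19 if lo>.07 else .09))
    m&=np.hypot(P[:,0]-.415,P[:,1]-.202)>.06
    print(lo,cv2.minAreaRect(P[m,:2].astype(np.float32)*1000))
mx=k-w; mx[2]=0; mx/=np.linalg.norm(mx)
print("mx",mx,np.degrees(np.arctan2(mx[1],mx[0])))
for s in(1,-1):
    print(s,manip.inverse_kinematics([w[0],w[1],.2],rot(mx,s)))
print(cams.calibration("wrist")["mount"])
E
```

```text
[0.5799 0.1029 0.1241] [ 0.5415 -0.0271  0.0734] dist 0.13565552055632782
0.08 ((581.345458984375, 103.54788970947266), (197.826171875, 228.9539794921875), 74.12538146972656)
0.053 ((541.833984375, -23.716583251953125), (70.80020141601562, 161.5314483642578), 73.92278289794922)
mx [0.2834 0.959  0.    ] 73.53678836619898
1 [-0.0501  0.2922 -0.1099  1.1687  0.      0.2372]
-1 [-0.0501  0.2922 -0.1099  1.1687  0.     -2.9044]
[[ 0.0003 -0.9568 -0.2907  0.0733]
 [ 1.      0.0005 -0.0006  0.0005]
 [ 0.0007 -0.2907  0.9568 -0.1677]
 [ 0.      0.      0.      1.    ]]
```

Run:
```python
from h import *
np.set_printoptions(precision=4,suppress=True)
a=np.radians(74); mx=np.array([np.cos(a),np.sin(a),0]); R=rot(mx,1); my=R[:,0]
w=np.array([.543,-.0266,0])
manip.movep(w+0.0*my+[0,0,.17],R)
manip.grip(0)
im,d,K,T=cap("wrist","w1.png"); np.savez("w1.npz",im=im,d=d,K=K,T=T)
s=spot_in("wrist","yellow_line"); print(s[:2]); print(pt(d,K,T,*s[0]["location"]) if s else 0)
print("pointer px",proj(K,T,w+[0,0,.074]),manip.read_eef_pos(),manip.read_time_s(),manip.read_force(),manip.read_opening())
```

```text
[{'location': [207.6, 288.9], 'p': 0.89}, {'location': [194.0, 421.6], 'p': 0.44}]
[ 0.5446 -0.0242  0.0747]
pointer px [206.8805 285.8682] [ 0.543  -0.0266  0.17  ] 3.8417 [-0.0543 -0.4535 -0.3851] 0.00010952361755046504
```

View pics/w1.png

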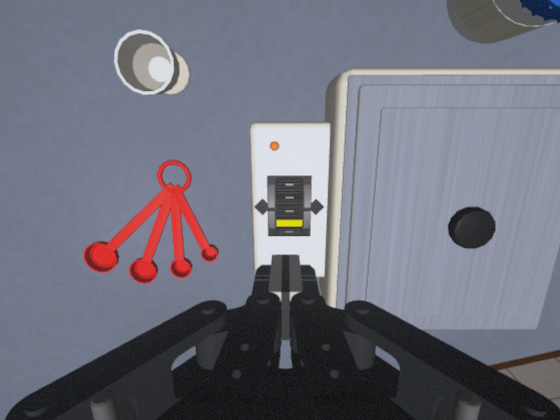

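The wrist view shows the pointer marks at (207,262) and (207,316). The yellow line is at about (223,289), below the marks, which is the melter −y side and so negative. Next I'll predict the pixel row for each click.

Run:
```python
from h import *
np.set_printoptions(precision=4,suppress=True)
f=np.load("w1.npz"); im,d,K,T=f["im"],f["d"],f["K"],f["T"]
a=np.radians(74); mx=np.array([np.cos(a),np.sin(a),0]); my=rot(mx,1)[:,0]
hsv=cv2.cvtColor(im,cv2.COLOR_RGB2HSV); m=cv2.inRange(hsv,(22,150,120),(35,255,255))
m[:, :250]=0;m[:,340:]=0
r,c=np.nonzero(m); print("yellow",r.mean(),c.mean(),r.min(),r.max(),pt(d,K,T,r.mean(),c.mean()))
for rr,cc in((207,262),(207,316)): print(pt(d,K,T,rr,cc))
for w in(np.array([.543,-.0266,0]),np.array([.543,-.0266,0])+.0013*mx):
  for k in(1,0,-1,-2): print(k,proj(K,T,w+[0,0,.04]+.034*(np.sin(k*.349)*my+np.cos(k*.349)*np.array([0,0,1]))))
cv2.imwrite("pics/w1c.png",cv2.resize(im[165:250,240:340,::-1],None,fx=6,fy=6,interpolation=cv2.INTER_CUBIC))
```

```text
yellow 222.95135135135135 288.85945945945946 220 226 [ 0.5585 -0.0281  0.0728]
[ 0.5406 -0.0487  0.0612]
[ 0.5542 -0.0009  0.0614]
1 [193.4348 285.8752]
0 [206.8805 285.8682]
-1 [218.7477 285.8454]
-2 [227.3016 285.811 ]
1 [193.435  287.3632]
0 [206.8806 287.3485]
-1 [218.7478 287.2973]
-2 [227.3016 287.2195]
```

View pics/w1c.png

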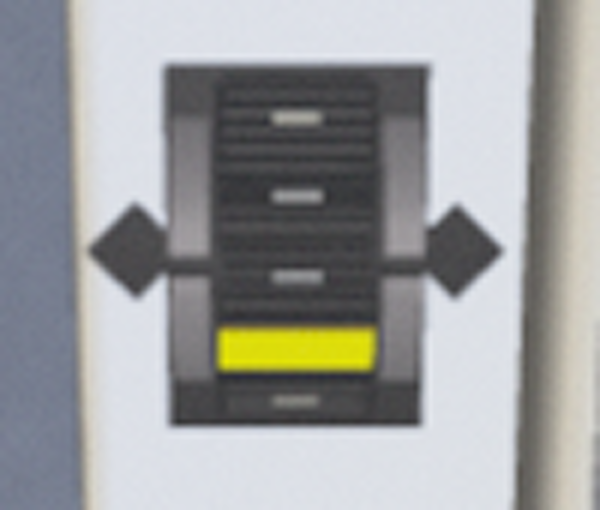

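The strokes are about 13 px apart. One white stroke lies at the cheek pointer line (row ~210) and the yellow line is at row 223, so the wheel is one click low. I'll press and roll about 12 mm towards +y, servoing the press force.

Run:
```python
from h import *
np.set_printoptions(precision=4,suppress=True)
a=np.radians(74); mx=np.array([np.cos(a),np.sin(a),0]); R=rot(mx,1); my=R[:,0]
w=np.array([.5465,-.0253,0]); s0=-.006
manip.move_linear(w+s0*my+[0,0,.084],R,velocity=.1)
manip.hold(.3); f0=np.array(manip.read_force())
hit=manip.move_linear(w+s0*my+[0,0,.066],velocity=.01,f_stop=3)
manip.hold(.2)
F=lambda: np.array(manip.read_force())-f0
z=manip.read_eef_pos()[2]; f=F(); print(hit,z,f,f0)
def adj(f,z): return z+np.clip((f[2]-5)*1e-4,-3e-4,3e-4)  # raise if too hard
if hit:
    for i in range(8):
        if 4<f[2]<6.5: break
        z=adj(f,z); manip.move_linear(w+s0*my+[0,0,z],velocity=.01); manip.hold(.1); f=F(); print("p",z,f)
    if 2.5<f[2]<9:
        for s in np.arange(.001,.0126,.001):
            z=adj(f,z); manip.move_linear(w+(s0+s)*my+[0,0,z],velocity=.01); f=F()
            print("r",round(s,4),round(z,5),"Fz %.1f Fy %.1f"%(f[2],f@my))
            if not 1<f[2]<12: break
    p=np.array(manip.read_eef_pos())
    manip.move_linear(p+[0,0,.01],velocity=.05)
manip.move_linear(w+[0,0,.17],velocity=.15)
im,d,K,T=cap("wrist","w2.png"); np.savez("w2.npz",im=im,d=d,K=K,T=T)
cv2.imwrite("pics/w2c.png",cv2.resize(im[120:300,200:380,::-1],None,fx=3,fy=3,interpolation=cv2.INTER_CUBIC))
print(manip.read_time_s())
```

```text
False 0.06603549815996881 [0.6437 1.4075 0.643 ] [-0.4933 -0.9055 -0.5014]
8.2
```

View pics/w2c.png

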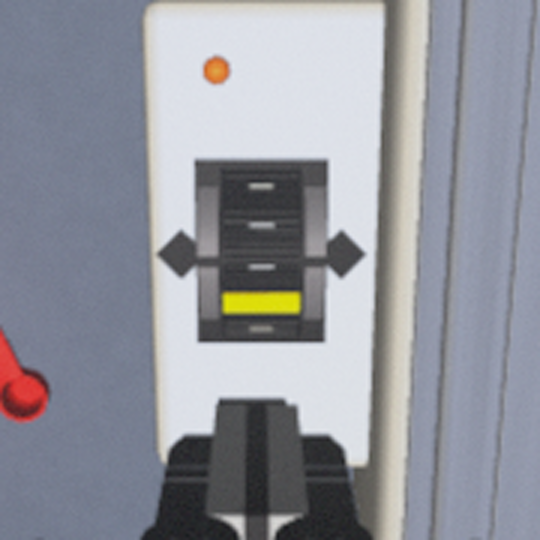

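The view is unchanged: yellow is still one click low, and the tip made no contact at z 0.066. I'll check where the TCP projects in the wrist picture compared with the visible tip.

Run:
```python
from h import *
np.set_printoptions(precision=4,suppress=True)
f=np.load("w2.npz"); im,d,K,T=f["im"],f["d"],f["K"],f["T"]
p=np.array([.5465,-.0253,.17]); a=np.radians(74); mx=np.array([np.cos(a),np.sin(a),0]); R=rot(mx,1)
print("pos",manip.read_eef_pos(),manip.read_opening(),"tcp px",proj(K,T,p))
for c in (278,287,293):
  for r in range(250,292,4):
    print(c,r,R.T@(pt(d,K,T,r,c)-p)*1000)
x=[pt(d,K,T,r,288) for r in range(168,240,3)]
for v in x: print("wheel",R.T@(v-p)*[1000,1000,1],v[2])
```

```text
pos [ 0.5456 -0.0253  0.1688] -3.8586155900656154e-05 tcp px [253.2704 286.7607]
278 250 [-46.0972  -7.6863 109.8336]
278 254 [-49.0871  -7.6496 107.1922]
278 258 [ 12.3301  -4.3378 -32.7155]
278 262 [ 11.9406  -4.2678 -36.1752]
278 266 [ 12.2285  -4.169  -40.8096]
278 270 [ 12.2805  -4.0864 -44.7375]
278 274 [ 12.4175  -4.0042 -48.6232]
278 278 [ 12.2677  -3.9389 -51.788 ]
278 282 [ 12.1787  -3.8741 -54.9087]
278 286 [ 12.0989  -3.812  -57.8978]
278 290 [ 12.2003  -3.7454 -61.0531]
287 250 [-46.2819   0.9726 110.2551]
287 254 [-48.8048   0.9535 106.5698]
287 258 [ 12.3026  -0.1045 -32.6572]
287 262 [ 12.1561  -0.1306 -36.6204]
287 266 [ 12.2021  -0.1582 -40.7571]
287 270 [ 12.249   -0.1844 -44.6767]
287 274 [ 12.2863  -0.2092 -48.3766]
287 278 [ 12.1456  -0.2301 -51.5654]
287 282 [ 12.2742  -0.2537 -55.0788]
287 286 [ 12.2588  -0.2743 -58.1745]
287 290 [ 12.2343  -0.2938 -61.111 ]
293 250 [-46.0006   6.7339 109.6137]
293 254 [-48.9366   6.6876 106.8605]
293 258 [ 12.469    2.7085 -33.0121]
293 262 [ 12.4276   2.6044 -37.1812]
293 266 [ 12.5363   2.4972 -41.426 ]
293 270 [ 12.3589   
[... 752 characters left out ...]
7299084891126095
wheel [6.1553 1.6384 0.0963] 0.07373486317275846
wheel [3.5021 1.6446 0.0961] 0.0739393583866047
wheel [1.0036 1.6446 0.0953] 0.07473054729874062
wheel [-1.828   1.6567  0.0956] 0.07438545193439527
wheel [-4.6138  1.6664  0.0957] 0.074267033331961
wheel [-7.5376  1.6803  0.0962] 0.07376932478078285
wheel [-10.3633   1.6901   0.0963] 0.07365543442991346
wheel [-13.5549   1.711    0.0975] 0.07250865400526635
wheel [-17.3509   1.7497   0.1003] 0.06973692321355845
wheel [-21.1785   1.7872   0.1029] 0.06709114849341025
wheel [-25.5235   1.838    0.1068] 0.0632426974134922
wheel [-29.7273   1.8821   0.11  ] 0.06003410185449476
wheel [-32.6449   1.888    0.1097] 0.06034852510133848
```

Run:
```python
from h import *
np.set_printoptions(precision=4,suppress=True)
p=np.array(manip.read_eef_pos()); print(p, manip.read_force(), manip.read_qpos())
im,d,K,T=cap("side"); np.savez("s2.npz",im=im,d=d,K=K,T=T)
r,c=proj(K,T,p); print("tcp px",r,c); r=int(r);c=int(c)
im=im.copy(); im[r,c-6:c+7]=[255,0,255]; im[r-6:r+7,c]=[255,0,255]
r0,c0=max(r-90,0),max(c-80,0)
cv2.imwrite("pics/s2.png",cv2.resize(im[r0:r0+140,c0:c0+160,::-1],None,fx=4,fy=4,interpolation=cv2.INTER_CUBIC)); print(r0,c0)
```

```text
[ 0.5456 -0.0253  0.1688] [-0.5293 -0.0974 -0.1977] [-0.0463  0.3161 -0.1584  1.0985 -0.      0.233 ]
tcp px 190.9077692291822 275.26503047964815
100 195
```

View pics/s2.png

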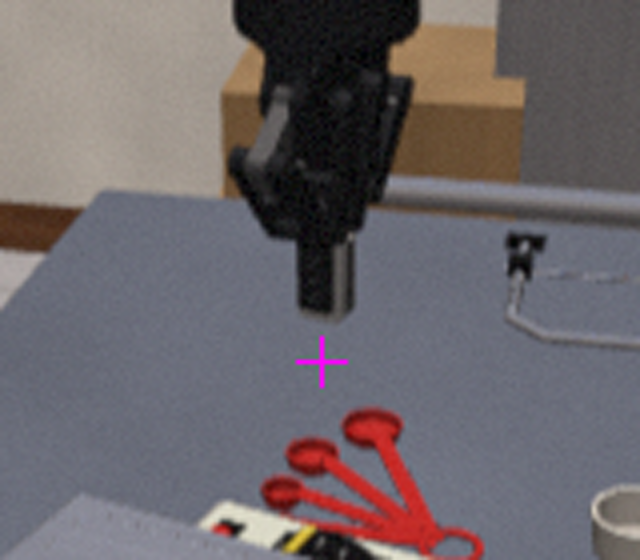

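The side view shows the TCP mark at row 191, with the real tip about 10 px higher. The fingers therefore end about 29 mm behind the reported TCP, which matches the wrist depth. Contact should come near TCP z ≈ 0.045, so I'll press again with the force guard.

```bash
cat > roll.py <<'E'
from h import *
np.set_printoptions(precision=4,suppress=True)
a=np.radians(74); mx=np.array([np.cos(a),np.sin(a),0]); R=rot(mx,1); my=R[:,0]
w=np.array([.5470,-.0237,0]); s0=-.006
manip.move_linear(w+s0*my+[0,0,.062],R,velocity=.08)
manip.hold(.4); f0=np.array(manip.read_force())
F=lambda: np.mean([manip.read_force() for _ in range(3)],0)-f0
hit=manip.move_linear(w+s0*my+[0,0,.037],velocity=.01,f_stop=3.5)
manip.hold(.2)
z=manip.read_eef_pos()[2]; f=F(); print(hit,z,f,manip.read_time_s())
def adj(f,z): return z+np.clip((f[2]-5)*1e-4,-3e-4,3e-4)
if hit:
    for i in range(8):
        if 4<f[2]<6.5: break
        z=adj(f,z); manip.move_linear(w+s0*my+[0,0,z],velocity=.01); manip.hold(.1); f=F(); print("p",z,f)
    if 2.5<f[2]<9:
        for s in np.arange(.001,.0126,.001):
            z=adj(f,z); manip.move_linear(w+(s0+s)*my+[0,0,z],velocity=.01); f=F()
            print("r",round(s,4),round(z,5),"Fz %.1f Fy %.1f"%(f[2],f@my),R.T@(np.array(manip.read_eef_pos())-w))
            if not 1<f[2]<12: break
    manip.hold(.2); p=np.array(manip.read_eef_pos()); print("end",R.T@(p-w),F())
    manip.move_linear(p+[0,0,.01],velocity=.05)
manip.move_linear(w+[0,0,.17],velocity=.15); manip.hold(.3)
im,d,K,T=cap("wrist"); np.savez("w3.npz",im=im,d=d,K=K,T=T)
cv2.imwrite("pics/w3c.png",cv2.resize(im[120:300,200:380,::-1],None,fx=3,fy=3,interpolation=cv2.INTER_CUBIC))
print(manip.read_time_s())
E
python3 roll.py
```

```text
True 0.049149857086658796 [-0.1232  0.5513  5.3899] 11.725
r 0.001 0.04919 Fz 2.1 Fy 0.6 [-0.005   0.     -0.0492]
r 0.002 0.0489 Fz 3.1 Fy -1.4 [-0.0047  0.0001 -0.0492]
r 0.003 0.04872 Fz 3.9 Fy -3.2 [-0.0042  0.0001 -0.0492]
r 0.004 0.04861 Fz 5.4 Fy -4.3 [-0.0032  0.0002 -0.0491]
r 0.005 0.04865 Fz 8.6 Fy 0.8 [-0.0001  0.0001 -0.049 ]
r 0.006 0.04895 Fz 8.6 Fy 0.6 [ 0.0016  0.0001 -0.0491]
r 0.007 0.04925 Fz 7.4 Fy 1.5 [ 0.0031  0.0001 -0.0491]
r 0.008 0.04949 Fz 7.0 Fy 0.8 [ 0.0043  0.0001 -0.0491]
r 0.009 0.04969 Fz 6.1 Fy 1.7 [ 0.0053  0.0001 -0.0492]
r 0.01 0.0498 Fz 4.8 Fy 2.8 [ 0.0059  0.     -0.0492]
r 0.011 0.04978 Fz 1.4 Fy 1.5 [ 0.0058 -0.0002 -0.0493]
r 0.012 0.04948 Fz 0.3 Fy 1.0 [ 0.0062 -0.0002 -0.0493]
end [ 0.0058 -0.0001 -0.0493] [ 0.8213 -0.1669  0.7337]
16.5417
```

View pics/w3c.png

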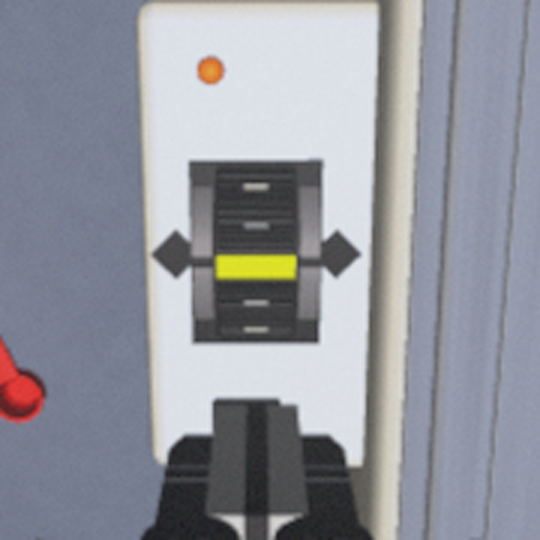

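The yellow line now sits at crop row 267 between the pointer marks. That is where the stroke at the marks stood before, so the wheel has clicked into place. The melter hasn't moved and the hand is clear.

```bash
python3 -c "
from h import *
print(manip.read_force(),ticket.hand_in())"
```

```text
the job is handed in; nothing more can be done
[-0.35420251  0.12022347 -0.04559433] None
```

The wheel was rolled up one click, the last picture shows the yellow line clicked in between the pointer marks, and the job is handed in with the hand clear of everything.

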